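# Bring the culture plate to the reading station and draw out the sprung pointer

## Task

Push the plate carrier along its rail to the next station detent, where the plate sits in line with the sprung pointer, and leave it clicked in there. Then pull the pointer rod out of its sleeve by its knob until the dark ring mark on the rod stands at the sleeve's mouth, never running it out to its end stop, and finish while still holding it there against its spring. Do not disturb the loose bottle, dish, marker, tube and tip refill that lie around.

Things in the scene. Friction and masses are not known exactly. Their poses are not given: they have to be found in the camera images.
- reading_stand: Fixed aluminium stand; origin on the table under the reading station. Base 120 mm (its x, +-60) by 370 mm (its y, -160 to 210), 10 mm thick, with a rail along its y. +x points away from the robot, +y to its left, turned up to 0.2 rad. On its x axis a pedestal carries the level pointer sleeve (axis 85 mm up, 23 mm thick, x = 130 to 242 mm; clamps round it and their screws reach 101 mm up)
- carrier (a joint): Travel of the plate carrier in m, growing along the stand's -y (to the robot's right); starts at 0 to 0.06. A sprung ball under it clicks between two small ridges at each station: the next one (reading station) at 0.130, a further, unwanted one at 0.200; end stop 0.215. Sliding takes 1 N, getting into or out of a detent about 6 N; the detent pulls it in over the last 5 mm
- carrier_fin (a point): Middle of the black upright fin at the trailing (+y) edge of the carrier, 75 mm above the table; push or pinch here. Fin 30 mm along the stand's x, 12 mm thick along y, top 98 mm up. Axes as the stand's; at travel t it stands at x = 0, y = 194 mm - t there. Carrier: grey plate 112 x 130 mm, top 32 mm up, with a 93 mm culture dish clipped on, its centre 64 mm to the right of the fin
- sleeve_mouth (a point): Centre of the mouth of the pointer sleeve, 85 mm above the table; axes as the stand's
- rod_knob (a point): Point on the axis of the round black upright knob at the rod's front end, 112 mm above the table: knob 18 mm thick from 94 to 125 mm up, above it a 22 mm flange to 133 mm. The 10 mm steel rod runs level from it into the sleeve, 85 mm up; a needle hangs below it to 59 mm up. Rod home: knob axis 50 mm before the sleeve mouth. Axes as the stand's; pull along -x, towards the robot
- rod (a joint): Extension of the pointer rod in m, 0 = home (start), growing as it is pulled along the stand's -x. An inner spring pulls it back: 3 N at home, 7.8 N at the mark (60 N/m); let go, it snaps home. The dark ring mark on the rod is 8 mm wide and hidden in the sleeve at first; its middle is at the sleeve's mouth at 0.080. End stop at 0.115
- bottle: Loose white reagent bottle, 47 mm across, 100 mm tall, right of the sleeve's back end; leave it alone. Origin under its centre
- dish_spare: Loose culture dish, 93 mm across, 16 mm high, behind the rail, right of the sleeve's mouth; leave it alone. Origin under its centre
- marker: Loose marker pen, 131 mm long, lying in front of the rail; leave it alone
- tube_spare: Loose culture tube, 193 mm long, 20 mm across, lying in front of the rail further right; leave it alone
- tip_block: Loose light-green pipette tip refill block, 60 x 115 x 30 mm, at the left; leave it alone

How it is judged:
On the way, in this order (a step that is already met when the one before it is completed fails the run):
1. the carrier sits in the reading station's detent with the rod still home (value of joint carrier between 0.126 and 0.134 m and value of joint rod below 0.015 m and contact force between the fingers and carrier below 0.3 N), for 0.2 s.
2. the rod is drawn out to its ring mark (value of joint rod between 0.075 and 0.085 m and value of joint carrier between 0.126 and 0.134 m), for 0.3 s.
At the end, for the whole second after the job is handed in: The carrier rests in the reading station's detent (travel 0.130 within 4 mm); the fingers hold the pointer rod still at an extension of 0.080 within 5 mm, so that the ring mark is at the sleeve's mouth, through the last second (all of step 2 and velocity of joint rod between -0.01 and 0.01 m/s and contact force between the fingers and rod above 2 N); the arm keeps its last pose, push and grip.
It fails at once if the rod is run out to its end stop (value of joint rod above 0.108 m).
It fails at once if a bystander is disturbed (distance of any of bottle, dish_spare, marker, tube_spare, tip_block from where it was at the start of the episode above 0.02 m or angle between bottle's own z axis and vertical above 0.5 rad).
It also fails if it takes over 51 s, if anything falls off the work surface, if the arm or the gripper's body presses on something with over 40 N, if the wrist force passes 120 N, or if a joint passes its speed limit or range.

## Robot

A 6-joint arm with a two-finger parallel gripper is mounted at the origin on a cart in front of the work surface, level with it; the furniture and walls round the work are solid. World frame = base frame: x ahead of the robot, y to its left, z up, the work surface at z = 0. Lengths are in m, angles in rad, forces in N, time in s.
With the tool pointing down it reaches from about 0.4 to 0.825 m from the base axis. Payload 7 kg.
Tool frame: the origin (TCP) lies between the finger pads; the fingertips stand arm.nose_length ahead of it and the grasp point (between the pads) is the TCP (arm.nose_length is the distance from the TCP to the fingertips, in m); x points along the fingers, z is the direction in which the jaws open and shut, and the axes are right-handed (so a half turn about x gives the same grasp; the last joint's range is limited). The gripper opens to 88 mm and grips with 3 to 60 N. Pads are 19 mm wide; open, the fingers measure 130 mm over their backs; the gripper's body (78 mm by 193 mm) begins 47 mm behind the grasp point.
Start: joints at [1.595, 0.359, 0.012, 0, -1.224, -0.288], TCP at [0.176, 0.652, 0.246] pointing down, gripper open.
Joint ranges: [-3.07, 3.07], [-1.43, 2.12], [-1.02, 1.25], [-3.03, 1.67], [-3.05, -0], [-3.03, 3.03]. Speed limits (rad/s): [2.39, 2.39, 3.01, 3.14, 3.14, 3.14].

## Interface

Orientations are given as [roll, pitch, yaw] about the fixed x, y, z axes, in that order (R = Rz(yaw) Ry(pitch) Rx(roll)).
In Python, from station import arm, viewer, spotter gives the robot as it stands.
- The arm moves only by the shell command python3 -m handwheel 'ROWS' [FORCE]. ROWS is a JSON object of lists of equal length, an entry for each row: "gripper": the gripper command: -1 is shut, 1 is fully open, values between are in proportion; "travel": the shift along the world's x, y, z each as a share of 500 mm, from -1 to 1, a list of three; "spin": the turn about the world's z as a share of 45 degrees, from -1 to 1. A call has 1 to 20 rows; each row is the pose to reach, as a shift and turn from the pose commanded when the call began; what a row does not reach only later rows make up. A row lasts 1/10 s, in which the tool goes at most 50 mm and 8.59 degrees, less where a joint would pass 70% of its speed; a pose out of reach is approached as far as the arm can. A call with a number of a shift or a turn outside -1 to 1 is refused whole. A call with a gripper value outside its range is refused whole. The fingers move at their own pace and stop on an object; FORCE is the grip in N (left out, the last holds). Time passes only in rows, so rows that repeat a pose let the fingers close. It gives the time, the measured TCP pose, the force and the opening at its end, in the units of the state.
- arm.get_state(): the state, without advancing time (a new reading comes with each control period).
- viewer.grab_frame(name): name is "scene" or "top" or "wrist"; returns a dict with "pixels" (384x512x3 uint8, blue, green, red), "fx", "fy", "cx", "cy" (pixels), "eye" and "attitude" of the camera in the world. Camera axes: x right, y down, z forward; pixel columns grow to the right and rows downward; lengths in m; the calibration is good to about 2 mm. A picture is of the moment at which its call begins. There is no depth.
- arm.job_done(): hands the job in, once; it reports no verdict.
Trained networks look in the newest picture that a camera, given by its name, has taken for a name from the list of things; names that differ only in an ending like _2 or _b are one class to them, and where a whole thing is asked for, a point or a joint stands for the part that bears it (a point fixed in the world has none). Each returns a list of dicts, best first, with "conf" (0 to 1); they miss things now and then, are a little off and sometimes report something else, mostly with a low value. They report only what shows in the picture. A call takes as long as a camera call.
- spotter.spot_in(camera, label): "rect" ([left, top, right, bottom] in pixels, round what is visible of it).
- spotter.tip_of(camera, label): "at" ([column, row] in pixels: a listed point, or the origin of a listed thing).
The state is a dict: "t": time; "q": joint angles; "qd": joint speeds; "joint_efforts": joint torques, N m; "eef_pos": TCP position; "ee_rot": TCP orientation; "force": force on the tool from outside, world axes, zero at the start; "moment": the same for the moment, N m; "width": finger opening in m.
Only numpy, scipy, OpenCV 4.12 (cv2) and the standard library are available. Lean on these libraries where they do the work, as an engineer would, in place of code of your own. Each camera call takes 0.05 s, during which the arm holds its last target.

## Working session

There is one attempt and no reset: what is moved stays moved. The work goes in short steps, Python scripts to look and compute and a shell command to move; the robot and the scene stay as the last step left them, time stands still between calls to the robot, and variables do not carry over. Pictures are saved under pics/ and viewed, and the job is handed in when it is done.

```bash
ls; mkdir -p pics; cat > h.py <<'E'
import numpy as np,cv2
from station import arm,viewer,spotter
def grab(c,name=None):
    f=viewer.grab_frame(c)
    if name: cv2.imwrite('pics/'+name+'.png',np.asarray(f['pixels']))
    return f
def R(f):
    a=np.asarray(f['attitude'],float)
    if a.shape==(3,3): return a
    from scipy.spatial.transform import Rotation as Ro
    return Ro.from_euler('xyz',a).as_matrix()
def ray(f,p):
    d=np.array([(p[0]-f['cx'])/f['fx'],(p[1]-f['cy'])/f['fy'],1.])
    return np.asarray(f['eye'],float),R(f)@d
def at_z(f,p,z):
    e,d=ray(f,p); return e+d*(z-e[2])/d[2]
def proj(f,P):
    c=R(f).T@(np.asarray(P,float)-np.asarray(f['eye']))
    return np.array([f['fx']*c[0]/c[2]+f['cx'],f['fy']*c[1]/c[2]+f['cy']])
def tri(obs):
    A=np.zeros((3,3));b=np.zeros(3)
    for f,p in obs:
        e,d=ray(f,p);d=d/np.linalg.norm(d);M=np.eye(3)-np.outer(d,d);A+=M;b+=M@e
    return np.linalg.solve(A,b)
E
python3 - <<'E'
from h import *
print(arm.get_state(), arm.nose_length)
for c in ['scene','top']:
    f=grab(c,c+'0'); print(c,f['eye'],f['attitude'],f['fx'],f['cx'],f['cy'])
    for l in ['reading_stand','carrier_fin','sleeve_mouth','rod_knob','bottle','dish_spare','marker','tube_spare','tip_block']:
        r=spotter.tip_of(c,l); print(l,[(np.round(x['at'],1).tolist(),round(x['conf'],2)) for x in r[:2]])
E
```

```text
pics
{'t': 0.0, 'q': array([ 1.59510779e+00,  3.59386386e-01,  1.10654323e-02, -3.41580615e-04,
       -1.22410046e+00, -2.88134249e-01]), 'qd': array([ 4.61923608e-04,  4.74311210e-05, -1.54843535e-03, -1.80008005e-05,
        1.60802316e-05, -2.20427470e-04]), 'joint_efforts': array([ 3.65491906e-04, -5.82710230e+01,  2.93077809e+01,  6.99805051e+00,
        7.07758343e-03, -1.36320973e-04]), 'eef_pos': array([0.17590645, 0.65120487, 0.24462739]), 'ee_rot': array([ 0.09307894,  1.56913981, -1.7416565 ]), 'force': array([ 0.04473069, -0.58349689, -0.91336025]), 'moment': array([ 0.00579817,  0.03270923, -0.00829917]), 'width': 0.08751876737794385} 0.019
scene [ 0.24010657 -0.60972629  0.89313806] [-2.39590011  0.00611383 -0.48227674] 390.2058484787855 265.6332943199298 191.12741227392985
reading_stand [([271.5, 273.9], 0.64)]
carrier_fin [([248.9, 207.2], 0.76)]
sleeve_mouth [([323.7, 235.7], 0.6)]
rod_knob [([302.4, 237.6], 0.53)]
bottle [([358.6, 265.3], 0.57)]
dish_spare [([332.9, 287.5], 0.74), ([321.5, 238.1], 0.53)]
marker [([227.4, 251.4], 0.69)]
tube_spare [([253.3, 309.9], 0.77)]
tip_block [([188.0, 167.8], 0.93)]
top [0.48765202 0.05688303 1.26516223] [-3.05403265e+00 -4.36007479e-04 -1.58680472e+00] 428.98300574444363 264.91798125756713 189.11593138751215
reading_stand [([333.6, 220.2], 0.86)]
carrier_fin [([275.4, 218.4], 0.64)]
sleeve_mouth [([340.7, 176.4], 0.89)]
rod_knob [([339.1, 191.4], 0.49)]
bottle [([360.4, 150.5], 0.52)]
dish_spare [([368.8, 180.7], 0.7)]
marker [([290.1, 244.4], 0.56)]
tube_spare []
tip_block [([163.7, 247.4], 0.79)]
```

View pics/scene0.png

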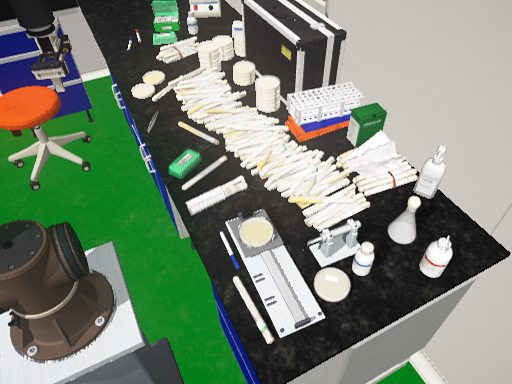

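View pics/top0.png

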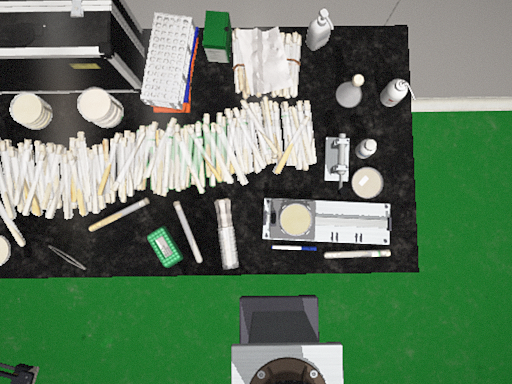

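```bash
python3 - <<'E'
from h import *
F={}
P={}
L={'carrier_fin':.075,'sleeve_mouth':.085,'rod_knob':.112,'reading_stand':0,'dish_spare':0,'bottle':0,'marker':.007,'tube_spare':.01,'tip_block':0}
for c in ['scene','top']:
    F[c]=grab(c)
    for l in L:
        r=spotter.tip_of(c,l)
        if r: P[c,l]=r[0]['at']; print(c,l,np.round(at_z(F[c],r[0]['at'],L[l]),3),[np.round(x,1) for x in [r[0]['at']]])
for l in L:
    if ('top',l) in P and ('scene',l) in P: print('tri',l,np.round(tri([(F[c],P[c,l]) for c in F]),3))
E
```

```text
scene carrier_fin [0.52  0.031 0.075] [array([249.5, 206.7])]
scene sleeve_mouth [ 0.628 -0.159  0.085] [array([320.9, 239.4])]
scene rod_knob [ 0.584 -0.148  0.112] [array([304.4, 236.5])]
scene reading_stand [ 0.487 -0.152  0.   ] [array([270.3, 277.6])]
scene dish_spare [ 0.61  -0.252  0.   ] [array([331.8, 288.6])]
scene bottle [ 0.702 -0.231  0.   ] [array([356.5, 267.6])]
scene marker [ 0.435 -0.035  0.007] [array([233.1, 250.6])]
scene tube_spare [ 0.409 -0.216  0.01 ] [array([254.2, 309.8])]
scene tip_block [0.437 0.336 0.   ] [array([187.1, 168.2])]
top carrier_fin [0.511 0.03  0.075] [array([274.4, 218. ])]
top sleeve_mouth [ 0.626 -0.162  0.085] [array([343. , 175.3])]
top rod_knob [ 0.585 -0.151  0.112] [array([341. , 189.4])]
top reading_stand [ 0.494 -0.138  0.   ] [array([330.9, 223.5])]
top dish_spare [ 0.607 -0.255  0.   ] [array([369.3, 184.8])]
top bottle [ 0.714 -0.238  0.   ] [array([362.3, 149. ])]
top marker [ 0.432 -0.02   0.007] [array([291.4, 245.4])]
top tube_spare [ 0.408 -0.213  0.01 ] [array([358.3, 252.9])]
top tip_block [0.438 0.353 0.   ] [array([163.8, 245.4])]
tri carrier_fin [0.515 0.028 0.08 ]
tri sleeve_mouth [ 0.626 -0.161  0.09 ]
tri rod_knob [ 0.584 -0.15   0.115]
tri reading_stand [ 0.494 -0.141 -0.021]
tri dish_spare [ 0.607 -0.254  0.006]
tri bottle [ 0.708 -0.234  0.001]
tri marker [ 0.435 -0.022 -0.011]
tri tube_spare [ 0.409 -0.214  0.007]
tri tip_block [ 0.439  0.357 -0.019]
```

```bash
python3 - <<'E'
from h import *
f=grab('top'); im=f['pixels'][130:270,250:400]
cv2.imwrite('pics/topz.png',cv2.resize(im,None,fx=5,fy=4.2,interpolation=cv2.INTER_CUBIC) if 0 else cv2.resize(im,(750,700)[:2],interpolation=cv2.INTER_CUBIC)[:600])
g=grab('scene'); im=g['pixels'][200:350,200:390]
cv2.imwrite('pics/scz.png',cv2.resize(im,(760,600),interpolation=cv2.INTER_CUBIC))
E
```

```text
(no output)
```

View pics/topz.png

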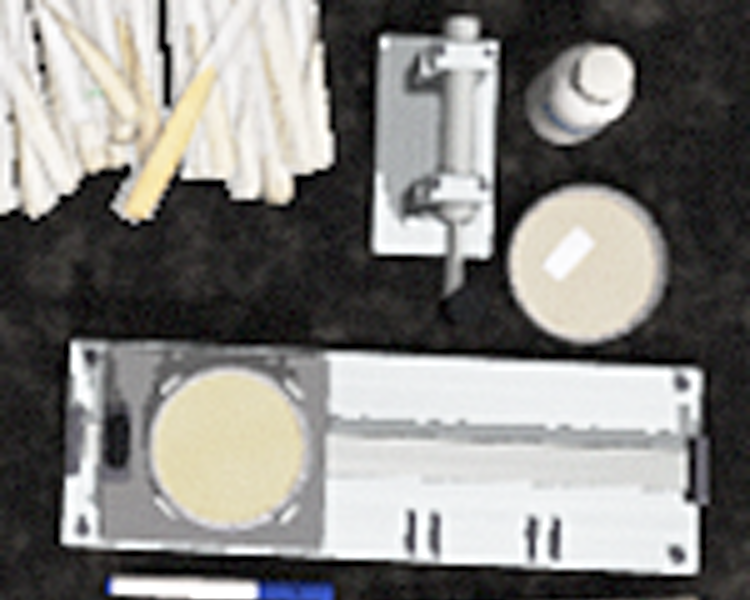

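View pics/scz.png

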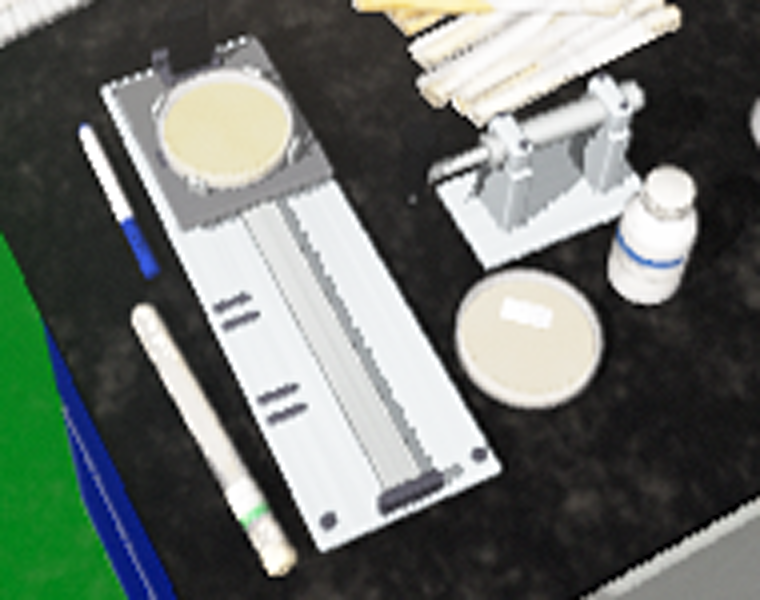

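The zooms show the stand, with the base's corners near (72,340), (703,369), (696,573) and (62,545) in the 5x top crop. The carrier is at the left (fin about (117,435)), and the knob is at about (449,308). I'll fit the stand pose to these.

```bash
python3 - <<'E'
from h import *
from scipy.optimize import least_squares
f=grab('top');g=grab('scene')
tz=lambda u,v:(u/5+250-.4,v/5+130-.4)
sz=lambda u,v:(u/4+200-.4,v/4+200-.4)
obs=[(f,tz(72,340),(.06,.21,.01)),(f,tz(703,369),(.06,-.16,.01)),(f,tz(696,573),(-.06,-.16,.01)),(f,tz(62,545),(-.06,.21,.01)),
(g,sz(501,466),(.06,-.16,.01)),(g,sz(322,551),(-.06,-.16,.01)),(g,sz(250,38),(.06,.21,.01))]
def W(p,l,dz=0):
    c,s=np.cos(p[2]),np.sin(p[2]); return np.array([p[0]+c*l[0]-s*l[1],p[1]+s*l[0]+c*l[1],l[2]])
def res(p): return np.concatenate([proj(F,W(p,l))-o for F,o,l in obs])
r=least_squares(res,[.49,-.14,0]); p=r.x; print(p,np.round(r.fun,1))
c,s=np.cos(p[2]),np.sin(p[2])
def inv(P): d=np.asarray(P[:2])-p[:2]; return np.round([c*d[0]+s*d[1],-s*d[0]+c*d[1]],4)
for n,l in [('mouth',(.130,0,.085)),('knob',(.08,0,.112)),('knobmark',(0,0,.112)),('sleeveend',(.242,0,.085))]: print(n,W(p,l),proj(f,W(p,l)),proj(g,W(p,l)))
print('fin top',inv(at_z(f,tz(117,437),.085)))
# plate right edge -> fin-64-65: dish centre
print('dishc top',inv(at_z(f,tz(228,447),.05)),inv(at_z(f,tz(326,450),.032)))
print('dishc sc',inv(at_z(g,sz(227,127),.05)),inv(at_z(g,sz(334,178),.032)))
print('bumps',[inv(at_z(f,tz(*x),.01)) for x in [(411,532),(434,534),(531,538),(554,540)]])
print('knob det',inv(at_z(f,tz(449,308),.133)), inv(at_z(f,tz(455,262),.085)))
print('sleeve',inv(at_z(f,tz(463,18),.085)))
E
```

```text
[ 0.50030585 -0.14734435 -0.05930788] [-0.4  0.1 -0.4 -0.3  0.3  0.2 -0.2  0.2  0.6  0.7 -0.3  0.1  0.2 -0.8]
mouth [ 0.63007729 -0.15504985  0.085     ] [340.39676289 173.94517387] [320.68861427 238.05605426]
knob [ 0.5801652 -0.1520862  0.112    ] [341.6381115 191.106808 ] [303.93580033 238.45742638]
knobmark [ 0.50030585 -0.14734435  0.112     ] [340.81289941 220.81314922] [274.34598046 249.77959511]
sleeveend [ 0.74188037 -0.16168844  0.085     ] [341.51587801 134.16394347] [358.10637158 223.55754189]
fin top [0.003  0.1816]
dishc top [0.0009 0.118 ] [0.002  0.0605]
dishc sc [-0.0004  0.1115] [0.0527 0.0556]
bumps [array([-0.043,  0.007]), array([-0.0436, -0.0064]), array([-0.0435, -0.0628]), array([-0.044 , -0.0762])]
knob det [0.0776 0.0096] [ 0.1076 -0.0012]
sleeve [ 0.2448 -0.0018]
```

```bash
python3 - <<'E'
from h import *
from scipy.spatial.transform import Rotation as Ro
s=arm.get_state(); M=Ro.from_euler('xyz',s['ee_rot']).as_matrix(); print(M.round(3),s['t'])
yaw=-.0593; z=M[:,2]; a=np.arctan2(z[1],z[0]); print('jaw ang',np.degrees(a))
d=(np.pi/2+yaw-a+np.pi/2)%np.pi-np.pi/2; print('turn deg',np.degrees(d),'q6',s['q'])
fin=np.array([.5111,.034]); print((fin-s['eef_pos'][:2]))
E
```

```text
[[ 0.     0.965 -0.261]
 [-0.    -0.261 -0.965]
 [-1.     0.     0.   ]] 2.2
jaw ang -105.11585873993073
turn deg 11.718219014804937 q6 [ 1.59508199e+00  3.58622653e-01  1.18818997e-02  1.48883332e-05
 -1.22407539e+00 -2.88112225e-01]
[ 0.33506658 -0.61762215]
```

```bash
python3 -m handwheel '{"gripper":[1,1,1,1,1,1,1,1,1,1,1,1],"travel":[[0.48,-0.88,0],[0.48,-0.88,0],[0.48,-0.88,0],[0.48,-0.88,0],[0.48,-0.88,0],[0.48,-0.88,0],[0.48,-0.88,0],[0.48,-0.88,0],[0.48,-0.88,0],[0.48,-0.88,0],[0.48,-0.88,0],[0.48,-0.88,0]],"spin":[0.26,0.26,0.26,0.26,0.26,0.26,0.26,0.26,0.26,0.26,0.26,0.26]}' 30
```

```text
t: 3.4
eef_pos: [0.4166, 0.2104, 0.2458]
ee_rot: [2.517, 1.57, 0.884]
force: [-0.3, 0.5, 0.0]
width: 0.088
```

```bash
python3 -m handwheel '{"gripper":[1,1,1,1,1,1,1],"travel":[[0.189,-0.353,0],[0.189,-0.353,0],[0.189,-0.353,0],[0.189,-0.353,0],[0.189,-0.353,-0.1],[0.189,-0.353,-0.13],[0.189,-0.353,-0.13]],"spin":[0,0,0,0,0,0,0]}'; python3 - <<'E'
from h import *
from scipy.spatial.transform import Rotation as Ro
s=arm.get_state();print(s['eef_pos'],s['t']); M=Ro.from_euler('xyz',s['ee_rot']).as_matrix();print(np.degrees(np.arctan2(M[1,2],M[0,2])))
w=grab('wrist','w1'); print(spotter.tip_of('wrist','carrier_fin'), w['eye'],w['attitude'])
for r in spotter.tip_of('wrist','carrier_fin')[:1]: print(at_z(w,r['at'],.075))
f=grab('scene','s1')
E
```

```text
t: 4.1
eef_pos: [0.5091, 0.0353, 0.178]
ee_rot: [-1.163, 1.566, -2.793]
force: [-0.3, -0.1, 1.0]
width: 0.0879
[0.50909808 0.03534181 0.17796403] 4.1
-93.40250495910884
[{'at': [256.1, 192.3], 'conf': 0.81}] [0.58310189 0.02958671 0.31668892] [ 2.86577340e+00 -1.27647155e-03 -1.63081112e+00]
[0.51561103 0.03098632 0.075     ]
```

View pics/w1.png

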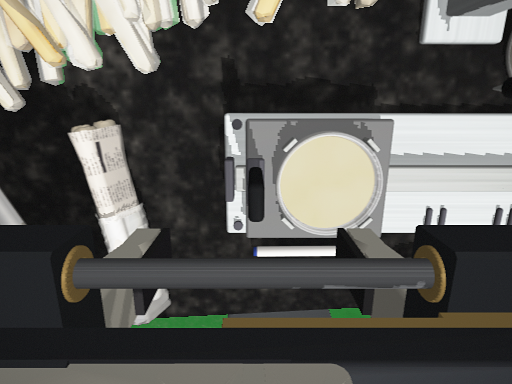

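View pics/s1.png

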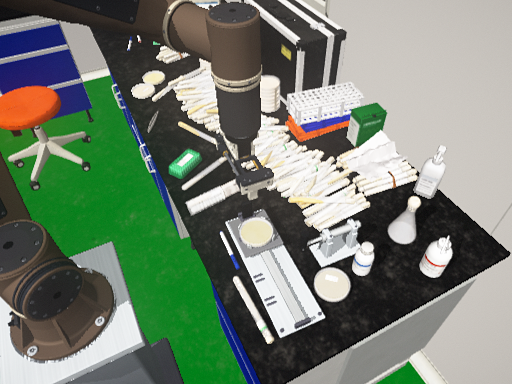

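```bash
python3 -m handwheel '{"gripper":[1,1,1,-1,-1,-1,-1,-1,-1],"travel":[[0.006,-0.002,-0.1],[0.006,-0.002,-0.19],[0.006,-0.002,-0.19],[0.006,-0.002,-0.19],[0.006,-0.002,-0.19],[0.006,-0.002,-0.19],[0.006,-0.002,-0.19],[0.006,-0.002,-0.19],[0.006,-0.002,-0.19]],"spin":[0,0,0,0,0,0,0,0,0]}' 20; python3 - <<'E'
from h import *
w=grab('wrist','w2')
E
```

```text
t: 5.2
eef_pos: [0.5137, 0.0342, 0.0861]
ee_rot: [2.039, 1.57, 0.409]
force: [0.1, 0.6, 0.2]
width: 0.045
```

View pics/w2.png

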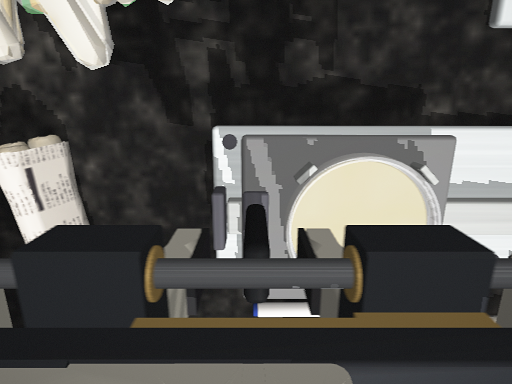

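The fingers are closing centred round the black fin (column ~257, pads at 190 and 315). I'll keep closing.

```bash
python3 -m handwheel '{"gripper":[-1,-1,-1,-1,-1,-1,-1],"travel":[[0,0,0],[0,0,0],[0,0,0],[0,0,0],[0,0,0],[0,0,0],[0,0,0]],"spin":[0,0,0,0,0,0,0]}' 20
```

```text
t: 5.95
eef_pos: [0.5134, 0.034, 0.0855]
ee_rot: [-1.014, 1.571, -2.644]
force: [0.5, -1.6, -1.3]
width: 0.0121
```

```bash
python3 -m handwheel '{"gripper":[-1,-1,-1,-1,-1,-1,-1,-1],"travel":[[-0.002,-0.03,0],[-0.004,-0.06,0],[-0.006,-0.09,0],[-0.008,-0.12,0],[-0.01,-0.15,0],[-0.011,-0.18,0],[-0.012,-0.2,0],[-0.012,-0.2,0]],"spin":[0,0,0,0,0,0,0,0]}' 20
python3 -m handwheel '{"gripper":[-1,-1,-1,-1,-1,-1],"travel":[[0,-0.01,0],[-0.001,-0.02,0],[-0.002,-0.028,0],[-0.002,-0.035,0],[-0.002,-0.035,0],[-0.002,-0.035,0]],"spin":[0,0,0,0,0,0]}' 20
python3 - <<'E'
from h import *
f=grab('top','t2');w=grab('wrist','w3');g=grab('scene','s3')
cv2.imwrite('pics/t2z.png',cv2.resize(f['pixels'][130:270,250:400],(750,700),interpolation=cv2.INTER_CUBIC)[:600])
cv2.imwrite('pics/s3z.png',cv2.resize(g['pixels'][200:350,200:390],(760,600),interpolation=cv2.INTER_CUBIC))
E
```

```text
t: 6.75
eef_pos: [0.5072, -0.0676, 0.0855]
ee_rot: [-0.545, 1.57, -2.177]
force: [1.8, -0.6, -4.4]
width: 0.0117
t: 7.35
eef_pos: [0.5063, -0.0837, 0.0855]
ee_rot: [-0.784, 1.57, -2.414]
force: [1.3, -0.7, -3.2]
width: 0.0121
```

View pics/w3.png

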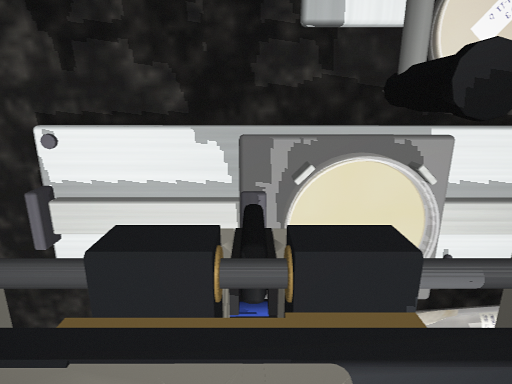

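View pics/t2z.png

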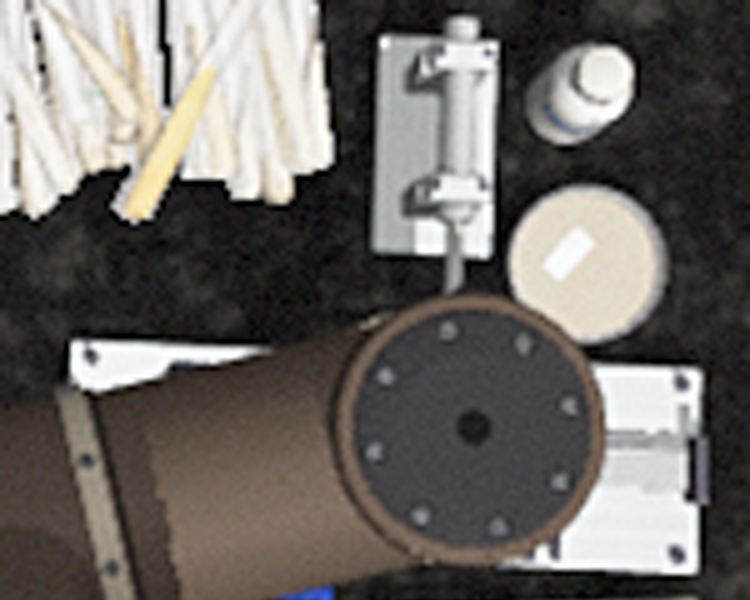

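View pics/s3z.png

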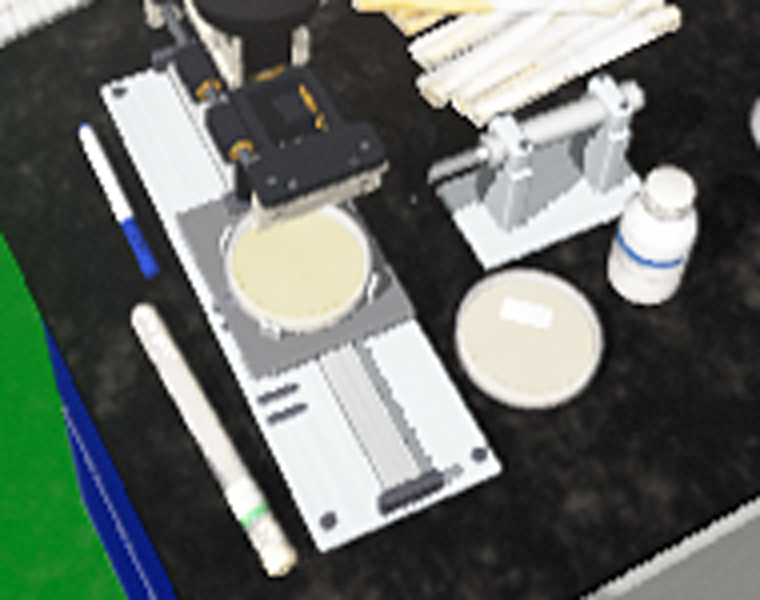

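The carrier reads t≈0.130 from the TCP, with the plate level with the sleeve in the scene zoom. I'll release and lift.

```bash
python3 -m handwheel '{"gripper":[0.2,0.2,0.2,0.2,0.2,0.2,0.2,0.2,0.2,0.2],"travel":[[0,0,0],[0,0,0],[0,0,0],[0,0,0],[0,0,0],[0,0,0],[0,0,0.08],[0,0,0.16],[0,0,0.2],[0,0,0.2]],"spin":[0,0,0,0,0,0,0,0,0,0]}' 20
python3 - <<'E'
from h import *
p=[.5003,-.1473,-.0593];c,s=np.cos(p[2]),np.sin(p[2])
def inv(P): d=np.asarray(P[:2])-p[:2]; return np.round([c*d[0]+s*d[1],-s*d[0]+c*d[1]],4)
w=grab('wrist','w4');g=grab('scene')
cv2.imwrite('pics/s4z.png',cv2.resize(g['pixels'][200:350,200:390],(760,600),interpolation=cv2.INTER_CUBIC))
for l,z in [('carrier_fin',.075),('rod_knob',.112),('sleeve_mouth',.085),('reading_stand',0)]:
  for cam,F in [('wrist',w),('scene',g)]:
    for r in spotter.tip_of(cam,l)[:1]: P=at_z(F,r['at'],z); print(cam,l,r['at'],round(r['conf'],2),P.round(4),inv(P))
print(arm.get_state()['eef_pos'],arm.get_state()['t'])
E
```

```text
t: 8.5
eef_pos: [0.5084, -0.0832, 0.1891]
ee_rot: [1.729, 1.564, 0.099]
force: [0.7, 0.7, -1.0]
width: 0.0526
wrist carrier_fin [253.0, 199.5] 0.63 [ 0.5072 -0.0843  0.075 ] [0.0031 0.0633]
scene carrier_fin [265.5, 238.9] 0.83 [ 0.5085 -0.0855  0.075 ] [0.0045 0.0621]
wrist rod_knob [353.0, 99.1] 0.82 [ 0.5814 -0.1534  0.112 ] [ 0.0813 -0.0013]
scene rod_knob [302.6, 236.3] 0.59 [ 0.5807 -0.145   0.112 ] [0.0801 0.0071]
wrist sleeve_mouth [353.3, 22.7] 0.65 [ 0.6318 -0.1606  0.085 ] [ 0.1321 -0.0055]
scene sleeve_mouth [321.5, 238.5] 0.83 [ 0.6311 -0.1572  0.085 ] [ 0.1312 -0.0021]
wrist reading_stand [316.6, 178.7] 0.97 [ 0.504  -0.1505  0.    ] [ 0.0039 -0.0029]
scene reading_stand [270.5, 277.1] 0.96 [ 0.4885 -0.1507  0.    ] [-0.0116 -0.0041]
[ 0.50633188 -0.08342981  0.1850036 ] 9.0
```

View pics/w4.png

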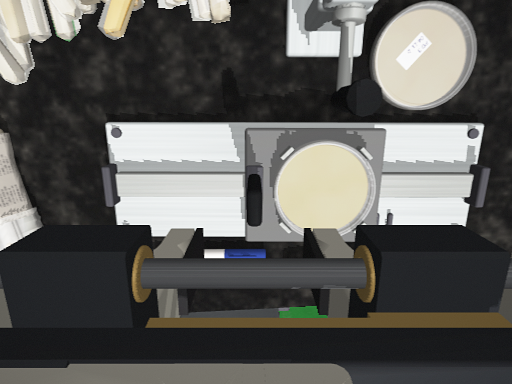

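View pics/s4z.png

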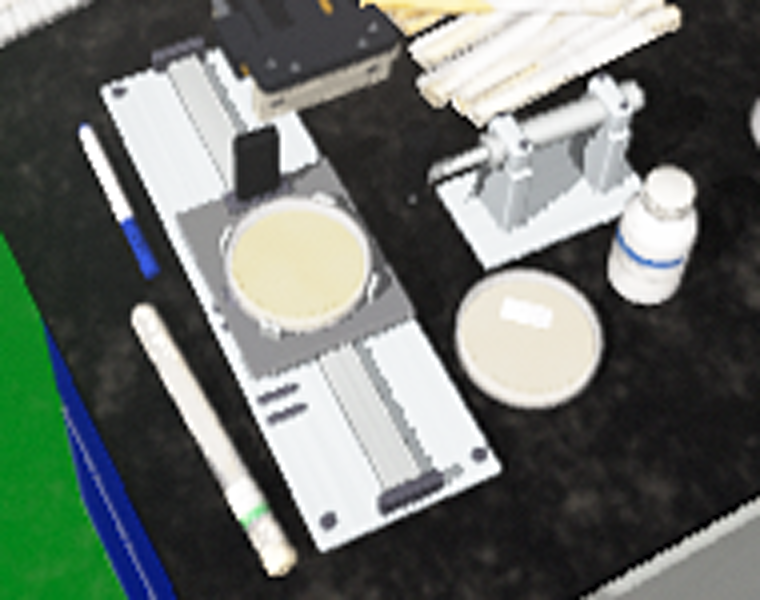

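The carrier is free and sits at 0.130–0.132 (fin at stand y≈0.063). The knob is at wrist pixel (364,97), near world (0.581,-0.1525). Next I move over it and down.

```bash
python3 -m handwheel '{"gripper":[0.2,0.2,0.2,0.2,0.2],"travel":[[0.08,-0.07,0],[0.149,-0.138,0],[0.149,-0.138,0],[0.149,-0.138,0],[0.149,-0.138,0]],"spin":[0,0,0,0,0]}' 40
python3 - <<'E'
from h import *
from scipy.spatial.transform import Rotation as Ro
s=arm.get_state(); M=Ro.from_euler('xyz',s['ee_rot']).as_matrix();print(s['eef_pos'],np.degrees(np.arctan2(M[1,2],M[0,2])))
w=grab('wrist','w5')
for r in spotter.tip_of('wrist','rod_knob')[:1]: print(r['at'],r['conf'],at_z(w,r['at'],.112))
print(proj(w,[.581,-.1525,.112]),proj(w,[.581,-.1525,.133]))
E
```

```text
t: 9.5
eef_pos: [0.5803, -0.1522, 0.185]
ee_rot: [-1.645, 1.57, 3.007]
force: [0.2, 0.5, -1.1]
width: 0.0526
[ 0.58032816 -0.15219989  0.18504807] -93.43232120423157
[251.0, 210.8] 0.84 [ 0.58237462 -0.15228949  0.112     ]
[251.42562391 212.65658763] [251.23140297 223.49750892]
```

View pics/w5.png

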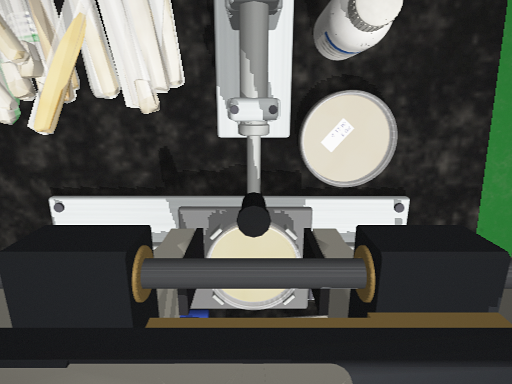

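```bash
python3 -m handwheel '{"gripper":[0.2,0.2,0.2,-1,-1,-1,-1,-1,-1,-1,-1,-1],"travel":[[0.005,-0.001,-0.08],[0.005,-0.001,-0.16],[0.005,-0.001,-0.16],[0.005,-0.001,-0.16],[0.005,-0.001,-0.16],[0.005,-0.001,-0.16],[0.005,-0.001,-0.16],[0.005,-0.001,-0.16],[0.005,-0.001,-0.16],[0.005,-0.001,-0.16],[0.005,-0.001,-0.16],[0.005,-0.001,-0.16]],"spin":[0,0,0,0,0,0,0,0,0,0,0,0]}' 40
python3 - <<'E'
from h import *
w=grab('wrist','w6');g=grab('scene','s6')
print(arm.get_state()['eef_pos'],arm.get_state()['force'],arm.get_state()['width'])
E
```

```text
t: 10.8
eef_pos: [0.5842, -0.1527, 0.1068]
ee_rot: [1.617, 1.569, -0.013]
force: [-0.8, 2.6, 6.2]
width: 0.0194
[ 0.58416004 -0.15274649  0.10677522] [-1.48884648  2.12152529  6.46922848] 0.01944717095089314
```

View pics/w6.png

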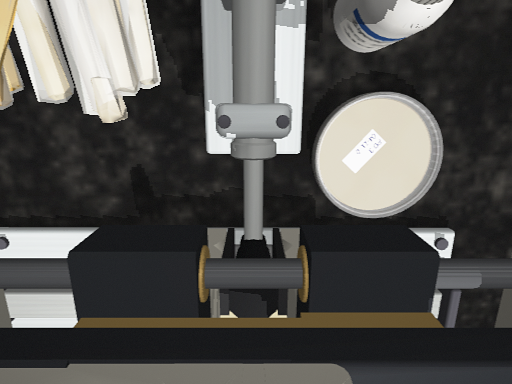

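```bash
python3 -m handwheel '{"gripper":[-1,-1,-1],"travel":[[0,0,0],[0,0,0],[0,0,0]],"spin":[0,0,0]}' 40
```

```text
t: 11.2
eef_pos: [0.5841, -0.1527, 0.1068]
ee_rot: [1.607, 1.569, -0.023]
force: [-0.8, 2.7, 5.9]
width: 0.0196
```

```bash
python3 -m handwheel '{"gripper":[-1,-1,-1,-1,-1,-1],"travel":[[-0.02,0.001,0],[-0.04,0.002,0],[-0.06,0.004,0],[-0.08,0.005,0],[-0.08,0.005,0],[-0.08,0.005,0]],"spin":[0,0,0,0,0,0]}' 40
python3 - <<'E'
from h import *
w=grab('wrist','w7')
E
```

```text
t: 11.8
eef_pos: [0.5455, -0.1503, 0.1068]
ee_rot: [1.558, 1.567, -0.071]
force: [5.4, 1.2, 5.0]
width: 0.0192
```

View pics/w7.png

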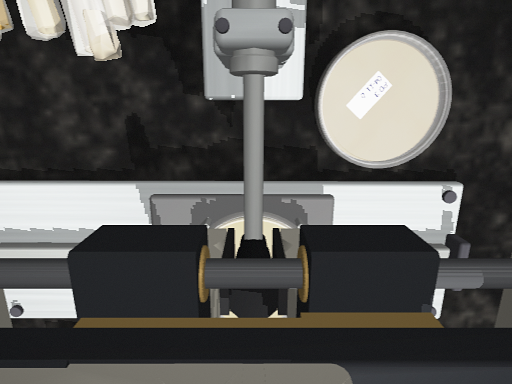

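```bash
python3 -m handwheel '{"gripper":[-1,-1,-1,-1,-1,-1,-1],"travel":[[-0.02,0.001,0],[-0.04,0.002,0],[-0.06,0.004,0],[-0.075,0.005,0],[-0.084,0.005,0],[-0.084,0.005,0],[-0.084,0.005,0]],"spin":[0,0,0,0,0,0,0]}' 40
python3 - <<'E'
from h import *
w=grab('wrist','w8');g=grab('scene');s=arm.get_state();print(s['eef_pos'],s['force'],s['width'])
cv2.imwrite('pics/s8z.png',cv2.resize(g['pixels'][200:350,200:390],(760,600),interpolation=cv2.INTER_CUBIC))
E
```

```text
t: 12.55
eef_pos: [0.5046, -0.1478, 0.1068]
ee_rot: [1.566, 1.565, -0.063]
force: [7.0, 0.2, 1.4]
width: 0.0195
[ 0.50472232 -0.14784919  0.10681669] [7.92212429 0.25756122 2.98303782] 0.019881693581239947
```

View pics/w8.png

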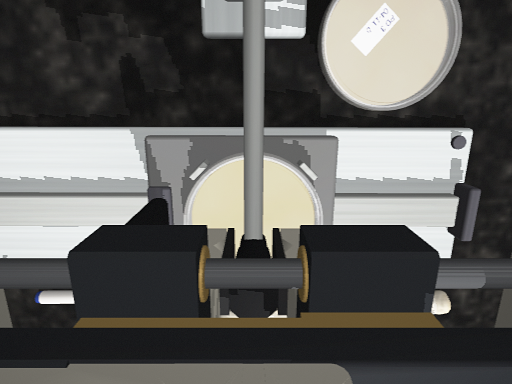

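View pics/s8z.png

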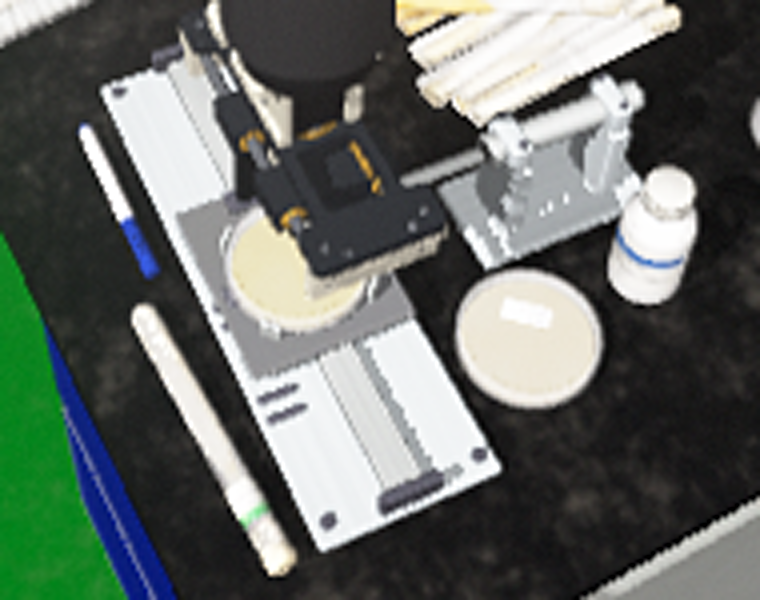

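```bash
python3 - <<'E'
from h import *
g=grab('scene');f=grab('top')
a=cv2.resize(g['pixels'][220:260,290:350],(780,520),interpolation=cv2.INTER_NEAREST)
b=cv2.resize(f['pixels'][155:205,320:370],(520,520),interpolation=cv2.INTER_NEAREST)
cv2.imwrite('pics/s9.png',a);cv2.imwrite('pics/t9.png',b)
print(arm.get_state()['t'],arm.get_state()['eef_pos'],arm.get_state()['force'],arm.get_state()['width'])
E
```

```text
12.75 [ 0.50481181 -0.14784962  0.1068307 ] [7.78850975 0.68585789 2.01768882] 0.0197714838951314
```

View pics/s9.png

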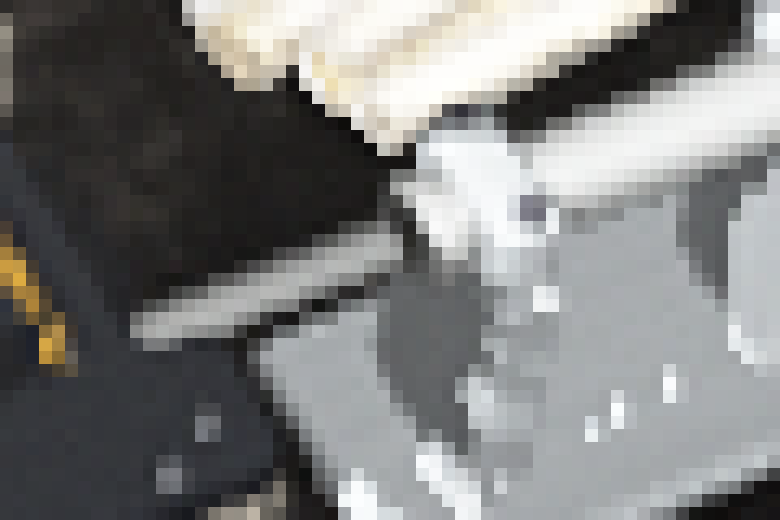

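View pics/t9.png

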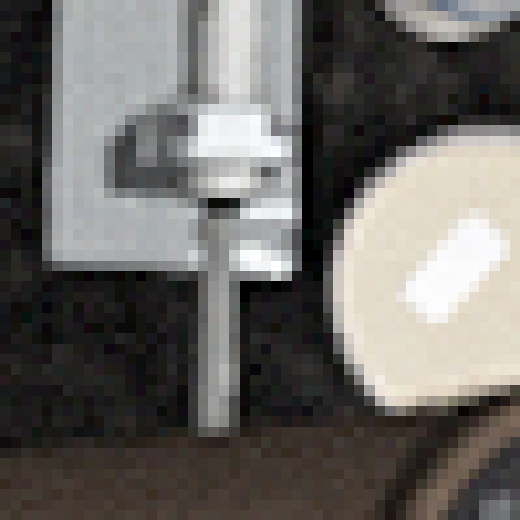

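The dark ring shows right at the mouth in both views (zoomed scene ~(405,235), top ~(222,207)). About 1.5 px is visible, which is roughly half of its 8 mm. I'll hold a little longer, check for drift, then hand in.

```bash
python3 -m handwheel '{"gripper":[-1,-1,-1,-1,-1],"travel":[[0,0,0],[0,0,0],[0,0,0],[0,0,0],[0,0,0]],"spin":[0,0,0,0,0]}' 40
python3 - <<'E'
from h import *
g=grab('scene')
for l in ['bottle','dish_spare','marker','tube_spare','tip_block','carrier_fin']:
    r=spotter.tip_of('scene',l); print(l,r[0]['at'] if r else None)
cv2.imwrite('pics/s10.png',cv2.resize(g['pixels'][220:260,290:350],(780,520),interpolation=cv2.INTER_NEAREST))
s=arm.get_state();print(s['eef_pos'],s['force'],s['width'],s['t'])
arm.job_done()
E
```

```text
t: 13.25
eef_pos: [0.5048, -0.1478, 0.1068]
ee_rot: [1.555, 1.565, -0.074]
force: [7.5, -0.2, 2.4]
width: 0.0196
bottle [357.9, 268.3]
dish_spare [332.3, 287.2]
marker [229.8, 251.0]
tube_spare [251.7, 312.8]
tip_block [186.2, 165.7]
carrier_fin [321.5, 236.5]
[ 0.50480397 -0.14785682  0.10682527] [7.27319243 0.76360683 2.38302776] 0.019326461844051512 13.6
the job is handed in; nothing more can be done
```

View pics/s10.png

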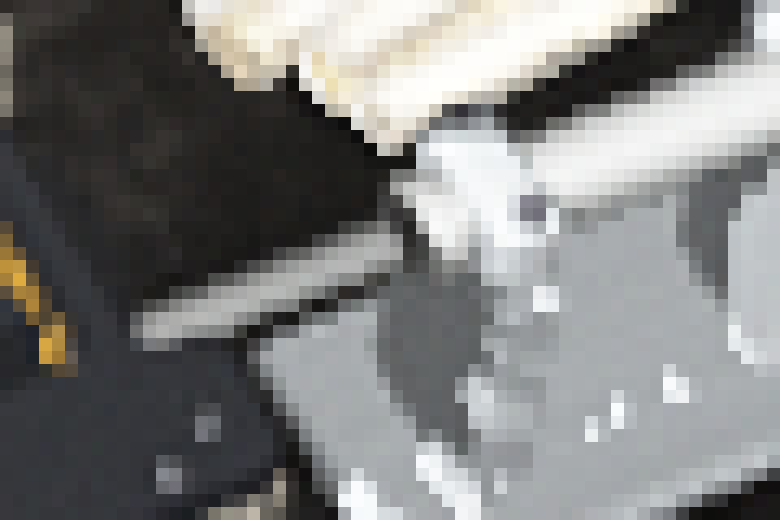

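The carrier is in the reading-station detent and the rod was handed in held at its ring mark, at about 13.6 s. No verdict was reported.

- **Carrier:** I pinched the fin, slid the carrier to a travel of about 0.130 m and let go. After release, the pictures put the fin at 0.062–0.063 m along the stand, which means a travel of about 0.131 m.
- **Rod:** I gripped the knob with 40 N and drew it out about 0.0795 m, measured at the TCP. The pull reads 7.3–7.9 N, against an expected 7.8 N. In the scene and top views the dark ring stands half out at the sleeve's mouth, and the TCP did not drift over the last second.
- **Bystanders:** The bottle, dish, marker, tube and tip block show within a few pixels of where they started, which is network noise.

Two checks disagreed:
- **Grip width:** The opening read 19–20 mm on the 18 mm knob, so the pads may touch the flange edge. The grip did not slip.
- **Last fin detection:** The network's last report for the fin, at (321.5, 236.5), was a false hit on the sleeve while the gripper hid the fin. The earlier wrist and scene views, and the dish in line with the rod, are the evidence for the carrier.

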